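# Dry-run the tracing template

### The job

Dry-run the tracing path of the clamped template before it is used: with the gripper shut, follow the bent steel guide strip with the fingertips about two centimetres above it, from its round end along both bends to the sprung stop pin at its other end, keeping over the strip all the way. Then push the pin gently down, well past half of its travel, with the fingertips and finish the program while still holding it down. Do not touch the board, the strip or the clamps, and leave everything lying on the board and on the bench where it is.

Things in the scene. Friction and masses are not known exactly. Their poses are not given: they have to be found in the camera images.
- template: Fixed iron T-slot plate 310 x 310 x 30 mm with a 270 x 270 x 15 mm plywood board; origin: centre of the plate's underside, z up, board's top at z 45 mm. Dark steel guide strip 8 mm wide, 3 mm high, on it. Three clamps, 32 mm above the board, at the edges: x,y +70,+118; -30,-118; +122,+30. An 80 mm straight strip at x +112, y -30 to -110 is not the path. Shut fingers have 25 mm free beside the path
- strip_start (a point): centre of the round disc (22 mm across) that starts the guide strip, on its top face, 48 mm above the template's origin at x -75, y +85 mm in its axes; from here a straight leg of 140 mm runs to strip_bend1
- strip_bend1 (a point): first bend of the guide strip, centre of its width, on its top face, x -75, y -55 mm in the template; a straight leg of 147 mm runs on to strip_bend2
- strip_bend2 (a point): second bend of the guide strip, centre of its width, on its top face, x +45, y +30 mm in the template; the last straight leg of 112 mm leads to the stop pin, the strip itself ending 26 mm short of the pin's axis
- stop: fixed dark steel housing of the stop pin, a disc 32 mm across and 6 mm high, on the board at the far end of the path (x +65, y -80 mm in the template); origin at the centre of its underside (on the board's top), z up
- pin_top (a point): centre of the top face of the sprung steel stop pin (18 mm across). Released, it stands 16 mm above the board, 10 mm above its housing and 13 mm above the strip's top; it moves down with the pin
- pin (a joint): how far the stop pin is pushed down, m: 0 released, 0.008 fully down (then 2 mm above the housing). Spring: 1.2 N at first, 6 N fully down, straight down
- gauge_block: loose steel block 20 x 20 x 40 mm standing on the board between the first two legs of the strip; origin at the centre of its underside; leave alone
- collet: loose round steel collet, 28 mm across, 38 mm high, standing on the board; origin at the centre of its underside; leave alone
- offcut: loose wooden offcut 45 x 22 x 18 mm on the board; origin at the centre of its underside; leave alone
- spanner: loose steel spanner lying on the bench to the right of the template; leave alone
- bench_brush: loose bench brush lying to the left of the template; leave alone
- mug: loose white mug, 80 mm across, 92 mm high, on the bench at the left or right; leave alone
- oil_can: loose can, 60 mm across, 120 mm high, on the bench at the other side from the mug; leave alone

How it is judged:
On the way, in this order (a step that is already met when the one before it is completed fails the run):
1. fingertips close above the round start of the strip (x of the grasp point in the frame of template between -0.089 and -0.061 m and y of the grasp point in the frame of template between 0.071 and 0.099 m and z of the grasp point in the frame of template between 0.06 and 0.11 m), for 0.2 s.
2. fingertips close above the strip, leg 1, 1/3 of its length (within 14 mm in plan) (x of the grasp point in the frame of template between -0.089 and -0.061 m and y of the grasp point in the frame of template between 0.0243 and 0.0523 m and z of the grasp point in the frame of template between 0.06 and 0.11 m), for 0.03 s.
3. fingertips close above the strip, leg 1, 2/3 of its length (within 14 mm in plan) (x of the grasp point in the frame of template between -0.089 and -0.061 m and y of the grasp point in the frame of template between -0.0223 and 0.0057 m and z of the grasp point in the frame of template between 0.06 and 0.11 m), for 0.03 s.
4. fingertips close above the strip, leg 1, 3/3 of its length (within 14 mm in plan) (x of the grasp point in the frame of template between -0.089 and -0.061 m and y of the grasp point in the frame of template between -0.069 and -0.041 m and z of the grasp point in the frame of template between 0.06 and 0.11 m), for 0.03 s.
5. fingertips close above the strip, leg 2, 1/3 of its length (within 14 mm in plan) (x of the grasp point in the frame of template between -0.049 and -0.021 m and y of the grasp point in the frame of template between -0.0407 and -0.0127 m and z of the grasp point in the frame of template between 0.06 and 0.11 m), for 0.03 s.
6. fingertips close above the strip, leg 2, 2/3 of its length (within 14 mm in plan) (x of the grasp point in the frame of template between -0.009 and 0.019 m and y of the grasp point in the frame of template between -0.0123 and 0.0157 m and z of the grasp point in the frame of template between 0.06 and 0.11 m), for 0.03 s.
7. fingertips close above the strip, leg 2, 3/3 of its length (within 14 mm in plan) (x of the grasp point in the frame of template between 0.031 and 0.059 m and y of the grasp point in the frame of template between 0.016 and 0.044 m and z of the grasp point in the frame of template between 0.06 and 0.11 m), for 0.03 s.
8. fingertips close above the strip, leg 3, 1/3 of its length (within 14 mm in plan) (x of the grasp point in the frame of template between 0.0377 and 0.0657 m and y of the grasp point in the frame of template between -0.0207 and 0.0073 m and z of the grasp point in the frame of template between 0.06 and 0.11 m), for 0.03 s.
9. fingertips close above the strip, leg 3, 2/3 of its length (within 14 mm in plan) (x of the grasp point in the frame of template between 0.0443 and 0.0723 m and y of the grasp point in the frame of template between -0.0573 and -0.0293 m and z of the grasp point in the frame of template between 0.06 and 0.11 m), for 0.03 s.
10. pin pushed down past half of its travel by the fingers (value of joint pin above 0.004 m and contact force between the fingers and stop above 0.5 N), for 0.2 s.
At the end, for the whole second after the job is handed in: The pin is held down by the fingers (0.5 to 20 N) past 4 mm of its 8 mm travel, the fingers touch nothing of the template itself; the three things on the board lie within 8 mm and the four on the bench within 20 mm of where they were (all of step 10 and contact force between the fingers and stop below 20 N and contact force between the fingers and template below 1 N and distance of each of gauge_block, collet, offcut from where it was at the start of the episode below 0.008 m and distance of each of spanner, bench_brush, mug, oil_can from where it was at the start of the episode below 0.02 m); the arm keeps its last pose, push and grip.
It fails at once if fingers or arm touch the template, its strip or its clamps (contact force between any of the fingers, the arm and template above 1 N).
It fails at once if the pin or its housing is pushed with more than 25 N (contact force between the fingers and stop above 25 N).
It fails at once if anything loose on the board is shifted, lifted or carried (8 mm) (distance of any of gauge_block, collet, offcut from where it was at the start of the episode above 0.008 m).
It fails at once if anything loose on the bench is shifted, lifted or carried (20 mm) (distance of any of spanner, bench_brush, mug, oil_can from where it was at the start of the episode above 0.02 m).
It also fails if it takes over 45 s, if anything falls off the work surface, if the arm or the gripper's body presses on something with over 40 N, if the wrist force passes 120 N, or if a joint passes its speed limit or range.

### The arm

A 6-joint arm with a two-finger parallel gripper is mounted at the origin on the work surface. World frame = base frame: x ahead of the robot, y to its left, z up, the work surface at z = 0. Lengths are in m, angles in rad, forces in N, time in s.
With the tool pointing down it reaches from about 0.325 to 0.9 m from the base axis. Payload 6.1 kg.
Tool frame: the origin (TCP) lies at the very end of the fingers, on their centre line; the grasp point (between the pads) lies 19 mm behind it; z points along the fingers, y is the line along which they close (so a half turn about z gives the same grasp; the last joint's range is limited). The gripper opens to 85 mm and grips with 20 to 120 N. Pads are 22 mm wide; open, the fingers measure 114 mm over their backs; the gripper's body (76 mm by 85 mm) begins 54 mm behind the grasp point. The pads swing forward as they close: fully open they stand 13 mm farther back than shut.
Start: joints at [-1.349, 0.22, 1.526, -0, 1.395, -0.126], TCP at [0.213, -0.588, 0.231] pointing down, gripper open.
Joint ranges: [-2.98, 2.98], [-0.91, 2.08], [0.09, 2.57], [-1.24, 4.39], [0.2, 2.65], [-2.68, 2.68]. Speed limits (rad/s): [2.57, 2.57, 3.01, 3.14, 3.14, 3.14].

### API

Orientations are given as a rotation vector (axis times angle).
In Python, from rig import bot gives the robot as it stands. The module is installed in compiled form; this text tells all that it offers.
- The arm moves only by the tool hand_motion, called by a JSON object that holds its "api" and its "payload", one argument or row to a line. Schema: {"type":"object","properties":{"plan":{"type":"object","properties":{"dx":{"type":"array","items":{"type":"number"},"minItems":1,"maxItems":10},"dy":{"type":"array","items":{"type":"number"},"minItems":1,"maxItems":10},"dz":{"type":"array","items":{"type":"number"},"minItems":1,"maxItems":10},"wx":{"type":"array","items":{"type":"number"},"minItems":1,"maxItems":10},"wy":{"type":"array","items":{"type":"number"},"minItems":1,"maxItems":10},"wz":{"type":"array","items":{"type":"number"},"minItems":1,"maxItems":10}},"additionalProperties":false,"required":["dx","dy","dz","wx","wy","wz"]},"finger_gap":{"type":"number"},"grip_n":{"type":"number"},"only":{"type":"string"},"quiet":{"type":"boolean"},"lines":{"type":"string"}},"required":["plan"],"additionalProperties":false}. plan is an object with one list for each field, all of the same length, 1 to 10, a row being the entries at one place: dx, dy, dz (the shift in units of 100 mm), wx, wy, wz (a rotation vector in units of 0.2 rad); each row is the pose to reach, as a shift and turn from the pose commanded when the call began, along the tool's axes at that moment; what a row does not reach only later rows make up. A row lasts 1/8 s, in which the tool goes at most 0.0625 m and 0.188 rad, less where a joint would pass 70% of its speed; a pose out of reach is approached as far as the arm can. finger_gap is the finger opening in m, set as the call begins (left out keeps the last). The fingers move at their own pace and stop on an object; grip_n is the grip in N (left out, the last holds). Time passes only in rows, so rows that do not move let the fingers close. The tool returns the time, the measured TCP pose, the force, the opening and the grip force at its end. only (a regular expression) keeps the lines of the reply that match it, lines (a string "A,B") keeps lines A to B, and quiet returns only ok. Input that does not fit is refused with a message, and nothing moves.
- bot.sense(): the state, without advancing time (a new reading comes with each control period).
- bot.snapshot(name): name is "scene" or "top"; returns the picture (480x640x3 uint8, red, green, blue); there is no depth.
- bot.get_calibration(name): a dict with "fx", "fy", "cx", "cy" (pixels), "k1" (the pictures are not rectified: a ray, as slopes to the right and down, at radius r is drawn at 1 + k1 r^2 times it, then the intrinsics apply), "R" (3x3) and "t" (3): a world point X has camera coordinates R X + t. Camera axes: x right, y down, z forward; pixel columns grow to the right and rows downward; lengths in m; the calibration is good to about 2 mm. A picture is of the moment at which its call begins. get_calibration takes no time and is no camera call.
- bot.hand_in(): hands the job in; it is judged then, once.
The state is a dict: "clock": time; "q": joint angles; "joint_velocities": joint speeds; "tau": joint torques, N m; "eef_pos": TCP position; "ee_rot": TCP orientation; "contact_force": force on the tool from outside, world axes, zero at the start; "wrist_torque": the same for the moment, N m; "width": finger opening in m; "grip_force": force on a finger pad.
Only numpy, scipy, OpenCV 4.12 (cv2) and the standard library are available. Lean on these libraries where they do the work, as an engineer would, in place of code of your own. Each camera call takes 0.05 s, during which the arm holds its last target. There are 200 camera calls.

## Working session

There is one attempt and no reset: what is moved stays moved. The work goes in short steps, Python scripts to look and compute and a tool call to move; the robot and the scene stay as the last step left them, time stands still between calls to the robot, and variables do not carry over. Pictures are saved under pics/ and viewed, at most 10 in all, crops included, and the job is handed in when it is done.

```bash
mkdir -p pics; python3 - <<'E'
from rig import bot
import cv2
for n in("scene","top"):
    im=bot.snapshot(n); cv2.imwrite(f"pics/{n}0.png",im[...,::-1]); c=bot.get_calibration(n); print(n,c)
s=bot.sense();print(s)
E
```

```text
scene {'fx': 573.6645141718063, 'fy': 573.6645141718063, 'cx': 324.2634107248337, 'cy': 230.34890800543494, 'k1': -0.12466971673018191, 'R': array([[-0.17454699,  0.9845396 ,  0.01466685],
       [ 0.67750466,  0.13089563, -0.72377744],
       [-0.71450738, -0.11639631, -0.6898776 ]]), 't': array([ 0.08197231, -0.31166325,  1.7344129 ])}
top {'fx': 587.9881518477198, 'fy': 587.9881518477198, 'cx': 319.5289996017361, 'cy': 234.93738215215518, 'k1': -0.08190805041016412, 'R': array([[-0.01031984, -0.99990597,  0.00903014],
       [-0.9801611 ,  0.00832768, -0.19802745],
       [ 0.19793363, -0.0108946 , -0.98015488]]), 't': array([0.01086645, 0.52896835, 1.57406031])}
{'clock': 0.1, 'q': array([-1.34909397e+00,  2.21147754e-01,  1.52751963e+00, -8.46238313e-07,
        1.39470812e+00, -1.26137297e-01]), 'joint_velocities': array([-0.0005997 , -0.00105381, -0.0023629 ,  0.00094408,  0.00149517,
       -0.00013602]), 'tau': array([ 1.24341419e-03, -4.98240781e+01, -3.90547228e+01, -2.33303317e-04,
        5.62804635e-03,  3.28845431e-07]), 'eef_pos': array([ 0.212893  , -0.58703102,  0.2302962 ]), 'ee_rot': array([-3.09244473e+00, -5.43326968e-01,  1.34994396e-04]), 'contact_force': array([-0.00480614, -0.42614833,  0.2655961 ]), 'wrist_torque': array([ 0.02721441, -0.01194812, -0.05376683]), 'grip_force': 0.0, 'width': 0.08528417721060919}
```

View pics/top0.png

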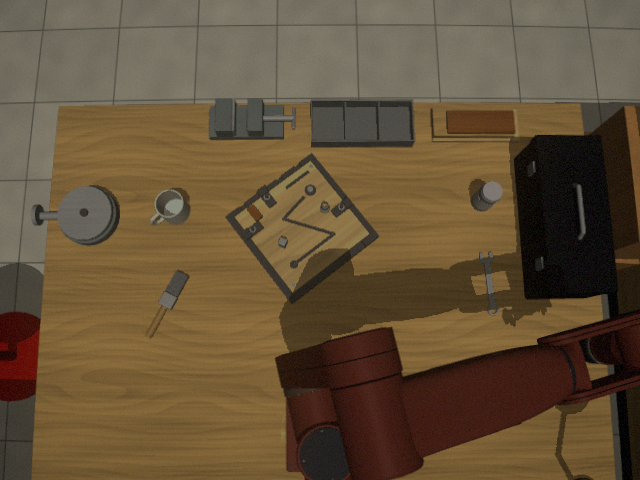

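View pics/scene0.png

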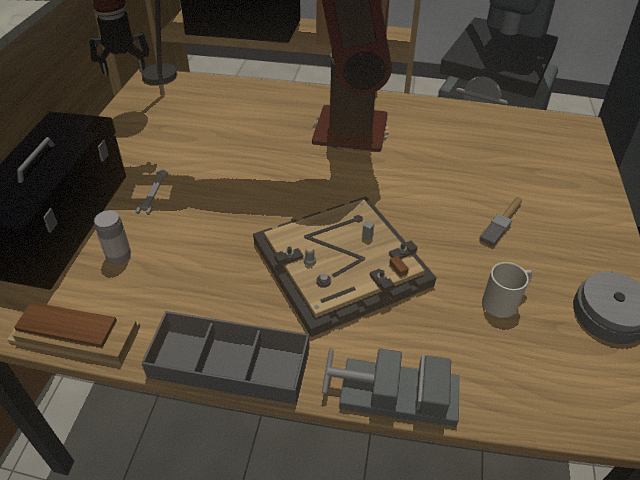

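The top view shows the path: start disc at about (294,264), bend 1 at (334,234), bend 2 at (285,218) and the pin at (310,189). In the scene view the disc is at about (359,218) and the pin at (323,281). I'll enlarge both to get finer pixel positions.

```bash
python3 - <<'E'
import cv2
a=cv2.imread("pics/top0.png")[145:310,215:390]; cv2.imwrite("pics/tc.png",cv2.convertScaleAbs(cv2.resize(a,(700,600),interpolation=3)[:600],alpha=1.5)); print(a.shape)
a=cv2.imread("pics/scene0.png")[190:340,245:445]; cv2.imwrite("pics/sc.png",cv2.convertScaleAbs(cv2.resize(a,None,fx=4,fy=4,interpolation=3),alpha=1.5))
E
```

```text
(165, 175, 3)
```

View pics/tc.png

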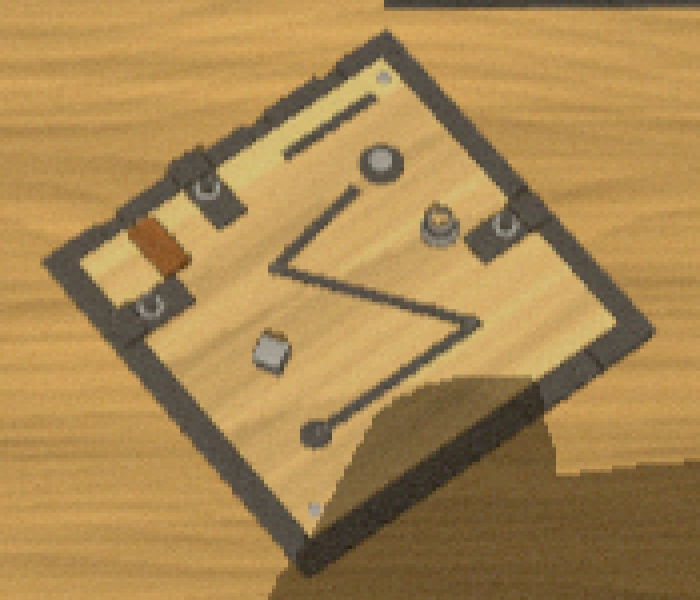

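View pics/sc.png

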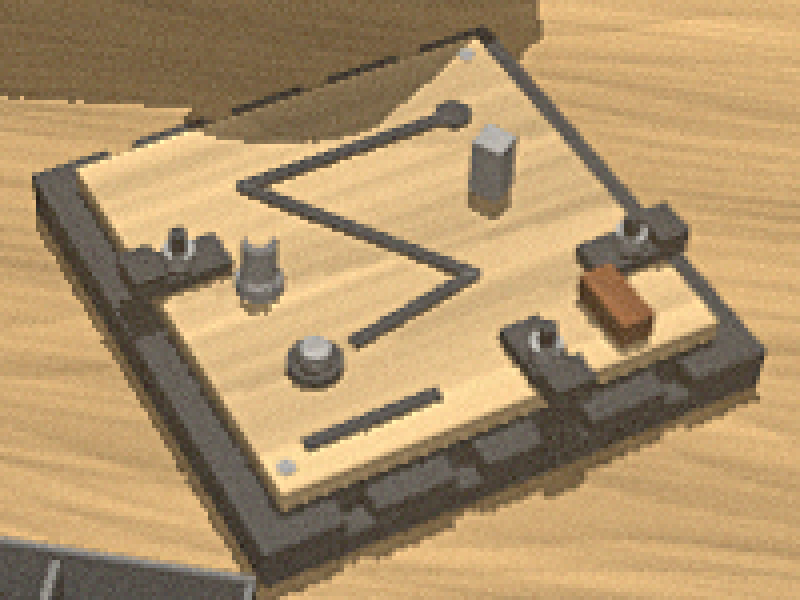

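The crops are clear. In the top crop the start is at (316,433), bend 1 at (472,323), bend 2 at (278,268) and the pin top at (380,160). In the scene crop they are at (453,114), (246,186), (473,273) and (316,346). The collet stands near leg 3 and the block beside leg 1. I'll cast rays onto planes at the known heights and fit a planar pose.

```bash
cat > h.py <<'E'
from rig import bot
import numpy as np, cv2
from scipy.spatial.transform import Rotation as Ro
def ray(n,u,v,z):
    c=bot.get_calibration(n); x=(u-c["cx"])/c["fx"]; y=(v-c["cy"])/c["fy"]
    K=np.eye(3); p=cv2.undistortPoints(np.array([[[x,y]]]),K,np.array([c["k1"],0,0,0,0.]))[0,0]
    o=-c["R"].T@c["t"]; d=c["R"].T@np.array([p[0],p[1],1]); return (o+d*(z-o[2])/d[2])[:2]
M=np.array([[-75,85],[-75,-55],[45,30],[65,-80]])/1000.
Z=[.048,.048,.048,.061]
def fit(P):
    mc,pc=M.mean(0),P.mean(0); a=(M-mc); b=P-pc
    th=np.arctan2((a[:,0]*b[:,1]-a[:,1]*b[:,0]).sum(),(a*b).sum())
    R=np.array([[np.cos(th),-np.sin(th)],[np.sin(th),np.cos(th)]]); t=pc-R@mc
    return th,R,t,P-(M@R.T+t)
E
python3 - <<'E'
from h import *
T=[(316,433),(472,323),(278,268),(380,160)]; S=[(453,114),(246,186),(473,273),(316,346)]
pt=np.array([ray("top",215+(x+.5)/4-.5,145+(y+.5)/3.636-.5,z) for (x,y),z in zip(T,Z)])
ps=np.array([ray("scene",245+(x+.5)/4-.5,190+(y+.5)/4-.5,z) for (x,y),z in zip(S,Z)])
np.set_printoptions(precision=4,suppress=True)
for P in(pt,ps,(pt+ps)/2):
    th,R,t,r=fit(P); print(th,t,(r*1000).round(1).tolist())
print("W",M@R.T+t)
Rt=Ro.from_rotvec(bot.sense()["ee_rot"]).as_matrix(); print(Rt)
E
```

```text
0.648540666280104 [0.5604 0.056 ] [[0.7, -0.6], [0.0, 2.6], [-0.0, -2.9], [-0.7, 0.9]]
0.6487253633599935 [0.5633 0.0562] [[1.0, -0.8], [0.2, 1.7], [0.0, -1.1], [-1.2, 0.1]]
0.6486331466937729 [0.5619 0.0561] [[0.8, -0.7], [0.1, 2.2], [-0.0, -2.0], [-0.9, 0.5]]
W [[ 0.4507  0.0785]
 [ 0.5353 -0.0331]
 [ 0.5796  0.1072]
 [ 0.662   0.0316]]
[[ 0.9401  0.3409 -0.0004]
 [ 0.3409 -0.9401  0.0017]
 [ 0.0002 -0.0018 -1.    ]]
```

```bash
cat >> h.py <<'E'
def go(x,y,z):
    s=bot.sense(); R=Ro.from_rotvec(s["ee_rot"]).as_matrix()
    return (R.T@(np.array([x,y,z])-s["eef_pos"])).round(4)
th=0.6486; RT=np.array([[np.cos(th),-np.sin(th)],[np.sin(th),np.cos(th)]]); tT=np.array([.5619,.0561])
def where():
    s=bot.sense(); p=s["eef_pos"]; R=Ro.from_rotvec(s["ee_rot"]).as_matrix(); g=p-.019*R[:,2]
    print("clk",s["clock"],"grasp in template mm",(RT.T@(g[:2]-tT)*1000).round(1),"tcp z",p[2].round(4),"F",s["contact_force"].round(2),"w",s["width"])
def to(mx,my,z): return go(*(RT@np.array([mx,my])+tT),z)
E
python3 -c "
from h import *
where();print(to(-.075,.085,.2))"
```

```text
clk 0.1 grasp in template mm [-666.6 -301.7] tcp z 0.2303 F [-0.   -0.43  0.27] w 0.08528417721060919
[ 0.4505 -0.5446  0.0314]
```

The manual's scale: shifts go in units of 100 mm and turns go in units of 0.2 rad. Converting my numbers, 0.05 m is 0.5, -0.32 m is -3.2.

{"api": "hand_motion", "payload": {
  "plan": {"dx": [0.2, 0.5, 0.85, 1.2, 1.55, 1.9, 2.2, 2.45, 2.6, 2.65], "dy": [-0.24, -0.6, -1.03, -1.45, -1.87, -2.3, -2.66, -2.96, -3.14, -3.2], "dz": [0, 0, 0, 0, 0, 0, 0, 0, 0, 0], "wx": [0, 0, 0, 0, 0, 0, 0, 0, 0, 0], "wy": [0, 0, 0, 0, 0, 0, 0, 0, 0, 0], "wz": [0, 0, 0, 0, 0, 0, 0, 0, 0, 0]},
  "finger_gap": 0,
  "grip_n": 40
}}

```text
clock: 1.35
eef_pos: [0.3532, -0.1953, 0.2311]
ee_rot: [-3.093, -0.547, 0.0]
contact_force: [-0.1, -0.4, -0.7]
width: -0.0001
grip_force: 0.0
```

```bash
python3 -c "
from h import *
where();print(to(-.075,.085,.2))"
```

```text
clk 1.35 grasp in template mm [-318.1  -74.3] tcp z 0.2311 F [-0.11 -0.44 -0.66] w -0.0001364286115972429
[ 0.1855 -0.2238  0.0311]
```

{"api": "hand_motion", "payload": {
  "plan": {"dx": [0.2, 0.5, 0.8, 1.1, 1.4, 1.65, 1.8, 1.855, 1.855, 1.855], "dy": [-0.24, -0.6, -0.97, -1.33, -1.69, -2, -2.18, -2.238, -2.238, -2.238], "dz": [0, 0, 0.1, 0.2, 0.3, 0.31, 0.31, 0.31, 0.31, 0.31], "wx": [0, 0, 0, 0, 0, 0, 0, 0, 0, 0], "wy": [0, 0, 0, 0, 0, 0, 0, 0, 0, 0], "wz": [0, 0, 0, 0, 0, 0, 0, 0, 0, 0]}
}}

```text
clock: 2.6
eef_pos: [0.4511, 0.0762, 0.2002]
ee_rot: [3.094, 0.542, -0.0]
contact_force: [0.6, -0.3, -0.5]
width: -0.0
grip_force: 0.0
```

```bash
python3 - <<'E'
from h import *
where();print(to(-.075,.085,.068))
im=bot.snapshot("scene")[...,::-1]; cv2.imwrite("pics/s1.png",cv2.convertScaleAbs(cv2.resize(im[70:340,225:465],None,fx=2.2,fy=2.2,interpolation=3),alpha=1.5))
E
```

```text
clk 2.6 grasp in template mm [-76.2  83. ] tcp z 0.2002 F [ 0.59 -0.35 -0.47] w -3.482837696915176e-06
[ 0.0006 -0.0023  0.1322]
```

View pics/s1.png

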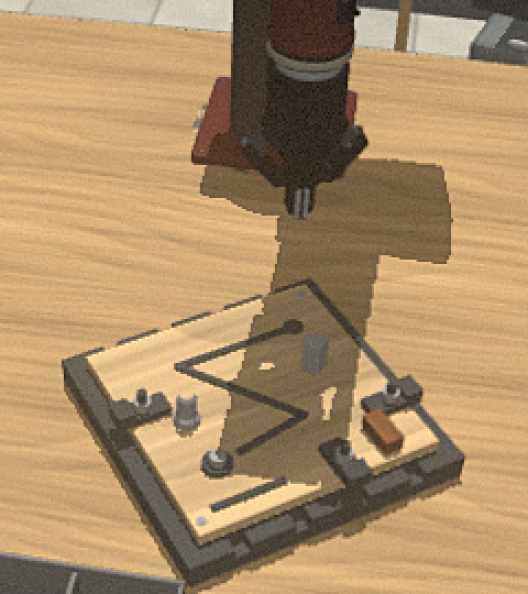

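The shut fingers hang over the disc (tips at about (300,215) in the crop, disc at (292,327)). The knuckles spread only well above clamp height, so I'll descend.

{"api": "hand_motion", "payload": {
  "plan": {"dx": [0, 0, 0, 0, 0, 0, 0, 0, 0, 0], "dy": [-0.01, -0.02, -0.02, -0.02, -0.02, -0.02, -0.02, -0.02, -0.02, -0.02], "dz": [0.2, 0.45, 0.7, 0.95, 1.15, 1.27, 1.32, 1.32, 1.32, 1.32], "wx": [0, 0, 0, 0, 0, 0, 0, 0, 0, 0], "wy": [0, 0, 0, 0, 0, 0, 0, 0, 0, 0], "wz": [0, 0, 0, 0, 0, 0, 0, 0, 0, 0]}
}}

```text
clock: 3.9
eef_pos: [0.451, 0.0791, 0.069]
ee_rot: [3.094, 0.544, 0.002]
contact_force: [-0.1, 0.6, -0.5]
width: 0.0002
grip_force: 0.0
```

```bash
python3 - <<'E'
from h import *
where()
for m in[(-.075,.085),(-.075,-.055),(.045,.03),(.065,-.08)]:print(to(*m,.068))
E
```

```text
clk 3.9 grasp in template mm [-74.5  85.3] tcp z 0.069 F [-0.09  0.62 -0.46] w 0.0002351571314675719
[-0.0004  0.0005  0.001 ]
[0.041  0.1342 0.0011]
[0.1305 0.0174 0.0011]
[0.1821 0.1166 0.0012]
```

{"api": "hand_motion", "payload": {
  "plan": {"dx": [0.03, 0.08, 0.14, 0.2, 0.26, 0.32, 0.37, 0.41, 0.41, 0.41], "dy": [0.1, 0.27, 0.46, 0.65, 0.85, 1.05, 1.22, 1.34, 1.34, 1.34], "dz": [0.01, 0.01, 0.01, 0.01, 0.01, 0.01, 0.01, 0.01, 0.01, 0.01], "wx": [0, 0, 0, 0, 0, 0, 0, 0, 0, 0], "wy": [0, 0, 0, 0, 0, 0, 0, 0, 0, 0], "wz": [0, 0, 0, 0, 0, 0, 0, 0, 0, 0]}
}}

```text
clock: 5.15
eef_pos: [0.5343, -0.0325, 0.0671]
ee_rot: [-3.094, -0.544, 0.001]
contact_force: [-1.4, 0.2, 1.0]
width: -0.0
grip_force: 0.0
```

```bash
python3 - <<'E'
from h import *
where()
for m in[(-.075,-.055),(.045,.03),(.065,-.08)]:print(to(*m,.068))
E
```

```text
clk 5.15 grasp in template mm [-75.5 -53.9] tcp z 0.0671 F [-1.4   0.25  0.96] w -3.9786393200971736e-05
[ 0.0008  0.0009 -0.0009]
[ 0.0903 -0.1158 -0.0009]
[ 0.142  -0.0167 -0.001 ]
```

Scaled: -0.116 m is -1.16, -0.105 m is -1.05.

{"api": "hand_motion", "payload": {
  "plan": {"dx": [0.06, 0.18, 0.31, 0.44, 0.57, 0.7, 0.82, 0.9, 0.9, 0.9], "dy": [-0.07, -0.22, -0.39, -0.56, -0.73, -0.9, -1.05, -1.16, -1.16, -1.16], "dz": [-0.01, -0.01, -0.01, -0.01, -0.01, -0.01, -0.01, -0.01, -0.01, -0.01], "wx": [0, 0, 0, 0, 0, 0, 0, 0, 0, 0], "wy": [0, 0, 0, 0, 0, 0, 0, 0, 0, 0], "wz": [0, 0, 0, 0, 0, 0, 0, 0, 0, 0]}
}}

```text
clock: 6.4
eef_pos: [0.5796, 0.1064, 0.0682]
ee_rot: [3.094, 0.543, -0.001]
contact_force: [0.2, 0.4, 0.6]
width: -0.0001
grip_force: 0.0
```

```bash
python3 - <<'E'
from h import *
where()
for m in[(.045,.03),(.065,-.08)]:print(to(*m,.068))
E
```

```text
clk 6.4 grasp in template mm [44.6 29.4] tcp z 0.0682 F [0.21 0.41 0.63] w -0.00010881860319070776
[ 0.0003 -0.0007  0.0002]
[0.052  0.0984 0.0002]
```

{"api": "hand_motion", "payload": {
  "plan": {"dx": [0.04, 0.11, 0.19, 0.28, 0.36, 0.44, 0.5, 0.52, 0.52, 0.52], "dy": [0.07, 0.2, 0.36, 0.52, 0.69, 0.84, 0.94, 0.98, 0.98, 0.98], "dz": [0, 0, 0, 0, 0, 0, 0, 0, 0, 0], "wx": [0, 0, 0, 0, 0, 0, 0, 0, 0, 0], "wy": [0, 0, 0, 0, 0, 0, 0, 0, 0, 0], "wz": [0, 0, 0, 0, 0, 0, 0, 0, 0, 0]}
}}

```text
clock: 7.65
eef_pos: [0.6617, 0.0329, 0.0682]
ee_rot: [-3.094, -0.544, 0.001]
contact_force: [0.2, 0.5, 0.1]
width: 0.0003
grip_force: 0.0
```

```bash
python3 - <<'E'
from h import *
where();print(to(.065,-.08,.055))
im=bot.snapshot("scene")[...,::-1]; cv2.imwrite("pics/s2.png",cv2.convertScaleAbs(cv2.resize(im[180:330,245:445],None,fx=4,fy=4,interpolation=3),alpha=1.5))
E
```

```text
clk 7.65 grasp in template mm [ 65.5 -78.8] tcp z 0.0682 F [0.2  0.49 0.08] w 0.000255343468725993
[-0.0001  0.0013  0.0132]
```

View pics/s2.png

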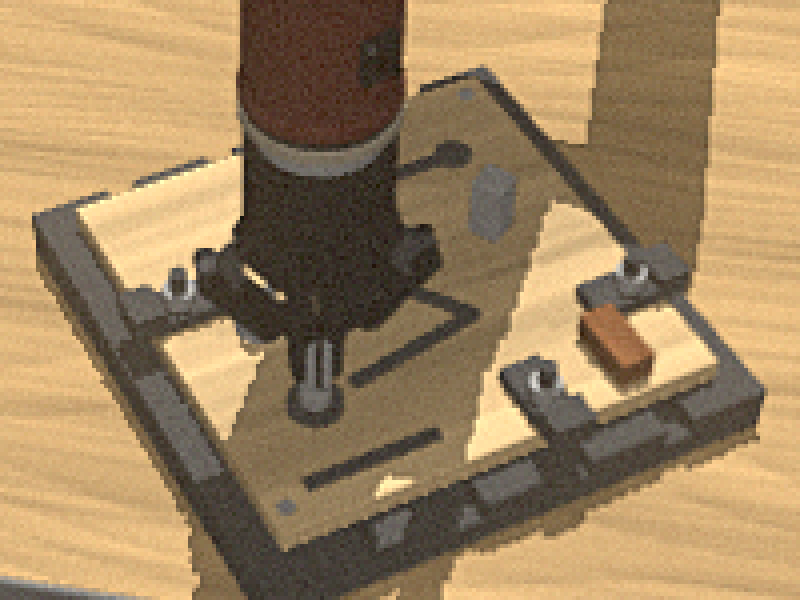

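The fingertips are centred over the pin housing (about (316,400) in the crop), and nothing has shifted. I'll press slowly.

{"api": "hand_motion", "payload": {
  "plan": {"dx": [0, 0, 0, 0, 0, 0, 0, 0, 0, 0], "dy": [0.01, 0.01, 0.01, 0.01, 0.01, 0.01, 0.01, 0.01, 0.01, 0.01], "dz": [0.03, 0.05, 0.07, 0.08, 0.09, 0.1, 0.11, 0.12, 0.12, 0.12], "wx": [0, 0, 0, 0, 0, 0, 0, 0, 0, 0], "wy": [0, 0, 0, 0, 0, 0, 0, 0, 0, 0], "wz": [0, 0, 0, 0, 0, 0, 0, 0, 0, 0]}
}}

```text
clock: 8.95
eef_pos: [0.6623, 0.0315, 0.0564]
ee_rot: [-3.094, -0.544, 0.0]
contact_force: [-2.6, 1.0, 3.3]
width: -0.0005
grip_force: 1.9
```

```bash
python3 -c "
from h import *
where();print(to(.065,-.08,.0547))"
```

```text
clk 8.95 grasp in template mm [ 65.2 -80.3] tcp z 0.0564 F [-2.63  1.04  3.35] w -0.0004823341605053505
[-0.0003 -0.0002  0.0017]
```

Scaled: 0.0015 m is 0.015, 0.001 m is 0.01.

{"api": "hand_motion", "payload": {
  "plan": {"dx": [0, 0, 0, 0, 0, 0, 0, 0], "dy": [0, 0, 0, 0, 0, 0, 0, 0], "dz": [0.005, 0.01, 0.015, 0.015, 0.015, 0.015, 0.015, 0.015], "wx": [0, 0, 0, 0, 0, 0, 0, 0], "wy": [0, 0, 0, 0, 0, 0, 0, 0], "wz": [0, 0, 0, 0, 0, 0, 0, 0]}
}}

```text
clock: 9.95
eef_pos: [0.6624, 0.0315, 0.0548]
ee_rot: [-3.094, -0.544, 0.0]
contact_force: [-3.8, 1.0, 4.7]
width: -0.0003
grip_force: 2.4
```

```bash
python3 - <<'E'
from h import *
f=[]
for i in range(6):
    bot.snapshot("top"); s=bot.sense(); f.append((s["contact_force"][2].round(2),s["eef_pos"][2].round(4)))
print(f);where()
E
```

```text
[(np.float64(4.93), np.float64(0.0548)), (np.float64(5.01), np.float64(0.0548)), (np.float64(4.49), np.float64(0.0548)), (np.float64(4.59), np.float64(0.0548)), (np.float64(4.71), np.float64(0.0548)), (np.float64(4.45), np.float64(0.0548))]
clk 10.25 grasp in template mm [ 65.2 -80.3] tcp z 0.0548 F [-3.56  1.13  4.45] w 0.00010492190197289989
```

```bash
python3 -c "
from rig import bot
print(bot.hand_in())"
```

```text
the job is handed in; nothing more can be done
None
```

I traced the strip from its round start to the stop pin with the fingertips about 2 cm above it, then handed in while holding the pin about 6 mm down at roughly 4.7 N; there was no sign of touching or moving anything else, and no verdict was returned.

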